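# Change grip on a screwdriver in a V-block, then lever a box open with it

## Robot

A 6-joint arm with a two-finger parallel gripper is mounted at the origin on a cart in front of the work surface, level with it; the furniture and walls round the work are solid. World frame = base frame: x ahead of the robot, y to its left, z up, the work surface at z = 0. Lengths are in m, angles in rad, forces in N, time in s.
With the tool pointing down it reaches from about 0.35 to 0.8 m from the base axis. Payload 7.3 kg.
Tool frame: the origin (TCP) lies between the finger pads; the fingertips stand 19 mm ahead of it and the grasp point (between the pads) is the TCP; z points along the fingers, y is the line along which they close (so a half turn about z gives the same grasp; the last joint's range is limited). The gripper opens to 85 mm and grips with 20 to 120 N. Pads are 22 mm wide; open, the fingers measure 114 mm over their backs; the gripper's body (76 mm by 85 mm) begins 54 mm behind the grasp point. The pads swing forward as they close: fully open they stand 13 mm farther back than shut.
Start: joints at [0.988, 0.342, 1.524, -0, 1.275, -0.146], TCP at [0.222, 0.476, 0.25] pointing down, gripper open.
Joint ranges: [-2.53, 2.53], [-0.77, 2.02], [0.04, 2.7], [-1, 4.14], [0.28, 2.66], [-3.11, 3.11]. Speed limits (rad/s): [2.57, 2.57, 3.14, 3.14, 3.14, 3.14].

## Interface

Orientations are given as a unit quaternion [x, y, z, w].
In Python, from bench import r gives the robot as it stands. The module is installed in compiled form; this text tells all that it offers. Calls block until the motion is done:
- r.move_pose(position, orientation): joint-space move of the TCP to a pose.
- r.move_linear(position, orientation=None, v=0.15, contact_N=None): straight line of the TCP; orientation=None keeps the orientation; v is the mean speed in m/s. With contact_N (N) it stops when the force on the tool has changed by that much, and returns True; else False.
- r.move_j(angles): joint-space move.
- r.gripper_to(opening): finger opening in m; the grip force is fixed at half the most; returns when the fingers have stopped.
- r.sleep(seconds).
- r.inverse_kinematics(position, orientation): joint angles nearest the present ones, or None.
- r.read_state(): the state.
- r.read_camera(name): name is "scene" or "top" or "wrist"; returns (picture, depth): 420x560x3 uint8, blue, green, red; 420x560 float32, m along the optical axis (not along the pixel's ray), 0 where there is no reading.
- r.camera_info(name): a dict with "mtx" (3x3 intrinsics, pixels), "distortion" ([k1, k2, p1, p2, k3] as OpenCV has them; the pictures are not rectified), "extrinsics" (4x4, takes a point from world to camera coordinates). Camera axes: x right, y up, looking along -z (the intrinsics and any distortion apply to the point x, -y, -z); pixel columns grow to the right and rows downward; lengths in m; the calibration is good to about 2 mm. A picture is of the moment at which its call begins: read the wrist's pose just before it. camera_info takes no time and is no camera call; for the wrist camera it gives the pose at the moment of the call.
A pose or a line that the arm cannot do raises r.IKError and nothing moves.
- r.sign_off(): hands the job in; it is judged then, once.
Trained networks look in the newest picture that a camera, given by its name, has taken for a name from the list of things; names that differ only in an ending like _2 or _b are one class to them, and where a whole thing is asked for, a point or a joint stands for the part that bears it (a point fixed in the world has none). Each returns a list of dicts, best first, with "confidence" (0 to 1); they miss things now and then, are a little off and sometimes report something else, mostly with a low value. They report only what shows in the picture. A call takes as long as a camera call.
- r.masks_of(camera, name): "mask" (420x560 bool, what is visible of it) and "box" ([centre column, centre row, width, height] in pixels, round what is visible of it).
The state is a dict: "t": time; "qpos": joint angles; "joint_velocities": joint speeds; "tau": joint torques, N m; "eef_pos": TCP position; "eef_rot": TCP orientation; "wrist_force": force on the tool from outside, world axes, zero at the start; "ft_torque": the same for the moment, N m; "grip_width": finger opening in m; "finger_force": force on a finger pad.
Only numpy, scipy, OpenCV 4.12 (cv2) and the standard library are available. Lean on these libraries where they do the work, as an engineer would, in place of code of your own. Each camera call takes 0.05 s, during which the arm holds its last target. There are 200 camera calls.

## Task

The orange screwdriver stands in the leaning tube stand with only the end of its handle showing: draw it out by that end, lay it in the groove of the blue sloping V-block with its tip down at the foot stop, and let go. Then take it again from the side, by the front half of its handle between the block's two rests, lever the lid of the small green box well open (60 degrees or so; it stays where it is left) with the blade under the front lip, without touching the lid with the gripper or the arm, and lay the screwdriver back in the V-block groove, tip at the foot stop, leaving the lid open. Do not drop the screwdriver, and leave the other things on the bench where they are.

Things in the scene. Friction and masses are not known exactly. Their poses are not given: they have to be found in the camera images.
- screwdriver: flat screwdriver, 200 mm long, about 0.09 kg; its own y axis runs from the tip (y = -100) to the end of the handle (y = +100). Orange round handle, 27 mm thick, from y = +5 to +100, steel shaft 6.4 mm thick. Origin halfway along, 13 mm beside the centre line (which is at its own z = +13). At the start it stands tip down in the tube stand, about 55 mm of the handle showing
- driver_tip (a point): the tip of the screwdriver's blade, on the centre line
- driver_end (a point): the end of the screwdriver's handle, on the centre line, 200 mm from the tip
- tube_stand: fixed stand: grey base 85 x 130 mm (x, y), square aluminium tube (40 mm outside, 34 inside, 145 deep) leaning 25 degrees from vertical toward the stand's own +y, mouth about 158 mm above the bench; the screwdriver leans with it. Behind it and the V-block stands a fixed clear bin, 240 mm high, front at x = 0.535, y from -0.48 to -0.12. Origin: centre of the base's underside
- v_block: fixed blue stand, base 70 x 165 mm (x, y), with a groove that rises at 45 degrees toward its own +y, in its y-z plane. A screwdriver lying in it touches two steel V-rests, open upward: the shaft rest 12 to 36 mm and the handle rest 155 to 171 mm from the tip (each up to 20 mm wide to either side), and slides down to a steel foot stop. Origin: centre of the base's underside
- v_foot (a point): on the V-block: where the tip belongs when the screwdriver lies in the groove, 44 mm above the bench; the foot stop is 1 mm below it. Between the rests, 36 to 155 mm from here along the groove, it is clear to 33 mm below the centre line, so fingers can take the handle at 110 to 150 mm
- v_top (a point): on the V-block: where the centre of the handle's end belongs when the screwdriver lies in the groove, 185 mm above the bench, 200 mm from v_foot. The last 29 mm of the handle stand free of the rest, for fingers coming along the groove
- tap_box: fixed green steel box of heel taps, 112 x 84 x 56 mm (x, y, z), front facing its own -x. Its lid lies on the rim. Origin: centre of its underside. Right of it (-y) a fixed black jack with an orange pad, up to 330 mm high, stands about (0.68, 0.11), its pad at about x = 0.53
- lid (a joint): angle of the box lid: 0 shut, grows as the front rises, up to 1.9. The lid is 4 mm thick, 86 mm wide, 0.1 kg, hinged at the back; its stiff hinge (0.1 N m) holds it wherever it is left; lifting the lip takes about 1.5 N
- lid_lip (a point): middle of the underside of the lid's front edge, on the lid (moves with it); when shut 56 mm above the bench and 16 mm in front of the box's front wall, so that a blade can be put 16 mm deep under it
- lid_hinge (a point): middle of the hinge line (along the box's y), 56 mm high at the back of the box, 130 mm behind the lid's front edge
- wax_puck: yellow wax puck, 42 mm across, 13 mm high; bystander. Origin: centre of its underside
- heel_block_2: brown heel block 72 x 65 x 16 mm; bystander. Origin: centre of its underside
- spool: wooden spool with brown thread, 48 mm across, 62 mm high; bystander. Origin: centre of its underside
- dauber: blue dauber with a cream body, 231 mm long, 26 mm thick; bystander. Origin: under its middle
- polish_tin: brown polish tin, 73 mm across, 23 mm high; bystander. Origin: centre of its underside

How it is judged:
By the outcome, as a careful person would: the job done as asked, in the order asked, and still so for the second after the job is handed in, with the robot touching nothing.
It also fails if it takes over 72 s, if anything falls off the work surface, if the arm or the gripper's body presses on something with over 40 N, if the wrist force passes 120 N, or if a joint passes its speed limit or range.

## Working session

There is one attempt and no reset: what is moved stays moved. The work goes in short steps, each a Python script; the robot and the scene stay as the last script left them, time stands still between calls to the robot, and variables do not carry over. Pictures are saved under pics/ and viewed, at most 12 in all, crops included, and the job is handed in when it is done.

```bash
mkdir -p pics; cat > h.py <<'E'
import numpy as np, cv2
from scipy.spatial.transform import Rotation as R
from bench import r
def cloud(cam, depth, mask=None, info=None):
    info=info or r.camera_info(cam); K=np.array(info["mtx"]); D=np.array(info["distortion"],float); E=np.array(info["extrinsics"])
    m=depth>0
    if mask is not None: m&=mask
    v,u=np.nonzero(m)
    if len(u)==0: return np.zeros((0,3)),u,v
    p=cv2.undistortPoints(np.stack([u,v],1).astype(float).reshape(-1,1,2),K,D).reshape(-1,2)
    d=depth[v,u]
    c=np.stack([p[:,0]*d,-p[:,1]*d,-d],1)
    return (c-E[:3,3])@E[:3,:3],u,v
def project(cam,P,info=None):
    info=info or r.camera_info(cam); E=np.array(info["extrinsics"])
    c=np.atleast_2d(P)@E[:3,:3].T+E[:3,3]
    return cv2.projectPoints(c*[1,-1,-1],np.zeros(3),np.zeros(3),np.array(info["mtx"]),np.array(info["distortion"],float))[0].reshape(-1,2)
def quat(z,y):
    z=np.array(z,float);z/=np.linalg.norm(z);y=np.array(y,float);y-=z*(y@z);y/=np.linalg.norm(y)
    return R.from_matrix(np.stack([np.cross(y,z),y,z],1)).as_quat()
E
python3 - <<'E'
from h import *
ims=[]
for c in ["scene","top"]:
    im,d=r.read_camera(c); np.save(c+"_d.npy",d); cv2.imwrite(f"pics/{c}0.png",im); ims.append(im)
    print(c,np.round(np.linalg.inv(r.camera_info(c)["extrinsics"])[:3,3],3))
    for n in ["screwdriver","tube_stand","v_block","tap_box","lid","wax_puck","heel_block_2","spool","dauber","polish_tin"]:
        for k in r.masks_of(c,n)[:2]:
            p,_,_=cloud(c,d,k["mask"]); np.save(f"m_{c}_{n}.npy",k["mask"]) if k["confidence"]>.5 else 0
            if len(p): print(n,round(k["confidence"],2),np.round(k["box"]),np.round(np.median(p,0),3),np.round(np.percentile(p,2,0),3),np.round(np.percentile(p,98,0),3))
print(r.read_state())
E
```

```text
scene [ 0.048 -0.347  1.259]
screwdriver 0.46 [345. 295.  14.  19.] [ 0.411 -0.346  0.191] [ 0.403 -0.369  0.145] [ 0.422 -0.326  0.208]
tube_stand 0.84 [350. 312.  50.  45.] [ 0.408 -0.383  0.01 ] [ 0.378 -0.448 -0.004] [ 0.471 -0.32   0.158]
v_block 0.94 [292. 273.  52.  62.] [ 0.439 -0.155  0.047] [ 0.396 -0.24   0.001] [ 0.481 -0.081  0.156]
tap_box 0.81 [214. 185.  36.  44.] [0.585 0.223 0.06 ] [0.528 0.175 0.001] [0.662 0.279 0.066]
tap_box 0.49 [292. 271.  53.  64.] [ 0.438 -0.155  0.047] [ 0.395 -0.239  0.001] [ 0.476 -0.085  0.156]
lid 0.63 [213. 182.  31.  34.] [0.591 0.229 0.06 ] [0.529 0.182 0.055] [0.655 0.278 0.066]
lid 0.28 [285. 212.  13.  21.] [ 0.614 -0.045  0.058] [ 0.602 -0.062  0.003] [ 0.64  -0.021  0.065]
wax_puck 0.5 [237. 248.  15.  10.] [0.44  0.043 0.012] [0.42  0.025 0.006] [0.459 0.063 0.017]
wax_puck 0.38 [231. 155.  17.  18.] [0.751 0.255 0.022] [0.677 0.161 0.   ] [0.791 0.29  0.138]
heel_block_2 0.76 [258. 234.  22.  20.] [0.521 0.002 0.015] [ 0.489 -0.025  0.007] [0.557 0.034 0.02 ]
heel_block_2 0.18 [231. 156.  15.  15.] [0.748 0.256 0.022] [0.723 0
[... 1983 characters left out ...]
069]
{'t': 1.1, 'qpos': array([ 9.88014968e-01,  3.42001176e-01,  1.52410373e+00, -4.36695127e-06,
        1.27540239e+00, -1.46008318e-01]), 'joint_velocities': array([-0.00220569,  0.00036825, -0.00087362, -0.00015715, -0.00048002,
       -0.00022138]), 'tau': array([-2.06464993e-04, -4.33570611e+01, -2.46265697e+01, -3.87928981e-05,
        2.17096381e-04,  3.90839190e-06]), 'eef_pos': array([0.22207713, 0.47573285, 0.25031959]), 'eef_rot': array([2.16654128e-01, 9.76248425e-01, 3.91303127e-05, 1.71611540e-05]), 'wrist_force': array([-0.00609003,  1.58903111, -0.49496561]), 'ft_torque': array([-0.0060452 ,  0.00294856,  0.04643827]), 'finger_force': 0.0, 'grip_width': 0.08560444639597173}
```

View pics/scene0.png

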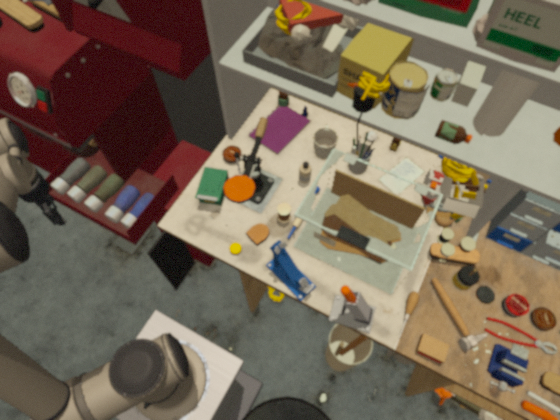

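View pics/top0.png

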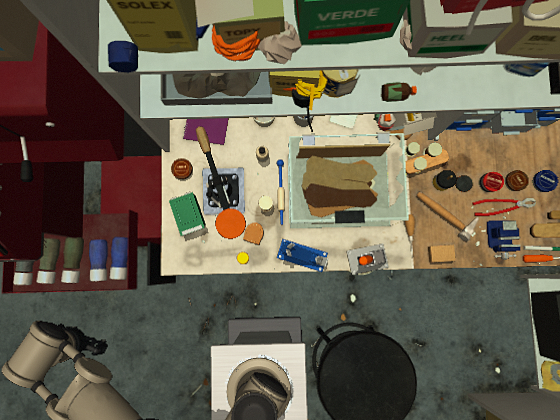

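The scene picture shows the green box at (212,185), the V-block at (292,273) and the orange handle in the tube at (348,295). The top picture shows the same at (187,213), (303,255) and (366,260). Next I'll take close views with the wrist camera.

```bash
python3 - <<'E'
from h import *
s=r.read_state(); T=np.eye(4);T[:3,:3]=R.from_quat(s["eef_rot"]).as_matrix();T[:3,3]=s["eef_pos"]
C=np.linalg.inv(r.camera_info("wrist")["extrinsics"]); print(np.round(np.linalg.inv(T)@C,3),r.camera_info("wrist")["mtx"])
r.gripper_to(0.06)
for i,p in enumerate([[0.55,0.18,0.36],[0.36,-0.17,0.42],[0.36,-0.33,0.42]]):
    q=quat([0.0,0,-1],[0,1,0]) if i==0 else quat([0.15,0,-1],[0,1,0])
    try: r.move_pose(p,q)
    except r.IKError as e: print(i,e); continue
    r.sleep(0.15)
    info=r.camera_info("wrist"); im,d=r.read_camera("wrist"); cv2.imwrite(f"pics/w{i}.png",im); np.savez(f"w{i}.npz",d=d,im=im,E=info["extrinsics"],mtx=info["mtx"],D=info["distortion"])
    for n in (["lid","tap_box"] if i==0 else ["screwdriver","tube_stand","v_block"]):
        for k in r.masks_of("wrist",n)[:1]:
            np.save(f"mw{i}_{n}.npy",k["mask"]); P,_,_=cloud("wrist",d,k["mask"],info)
            print(i,n,k["confidence"],np.round(k["box"]),np.round(np.percentile(P,2,0),3),np.round(np.percentile(P,98,0),3))
print(r.read_state()["t"],r.read_state()["qpos"])
a=np.vstack([np.hstack([cv2.imread("pics/w0.png"),cv2.imread("pics/w1.png")]),np.hstack([cv2.imread("pics/w2.png")]*2)])
cv2.imwrite("pics/wall.png",cv2.resize(a,(800,600)))
E
```

```text
[[ 0.     0.962  0.272  0.068]
 [ 1.    -0.     0.     0.   ]
 [ 0.     0.272 -0.962 -0.124]
 [ 0.     0.     0.     1.   ]] [[319.82063853   0.         277.5977828 ]
 [  0.         319.82063853 208.43952379]
 [  0.           0.           1.        ]]
0 lid 0.83 [312. 203.  85. 104.] [0.53  0.18  0.058] [0.657 0.279 0.063]
0 tap_box 0.84 [311. 202.  87. 108.] [0.53  0.18  0.059] [0.659 0.279 0.063]
1 screwdriver 0.66 [130. 196.  26.  36.] [ 0.406 -0.367  0.14 ] [ 0.429 -0.325  0.207]
1 tube_stand 0.71 [151. 170.  90.  76.] [ 0.383 -0.442  0.006] [ 0.464 -0.322  0.162]
1 v_block 0.64 [285. 191. 116.  94.] [ 0.398 -0.237  0.001] [ 0.478 -0.084  0.157]
2 screwdriver 0.77 [259. 196.  42.  35.] [ 0.406 -0.374  0.138] [ 0.429 -0.326  0.207]
2 tube_stand 0.64 [246. 171.  85.  80.] [ 0.383 -0.446  0.006] [ 0.457 -0.325  0.162]
6.3167 [-0.97321573  0.13441549  1.34810787  0.12307483  1.57411784 -2.53961269]
```

View pics/wall.png

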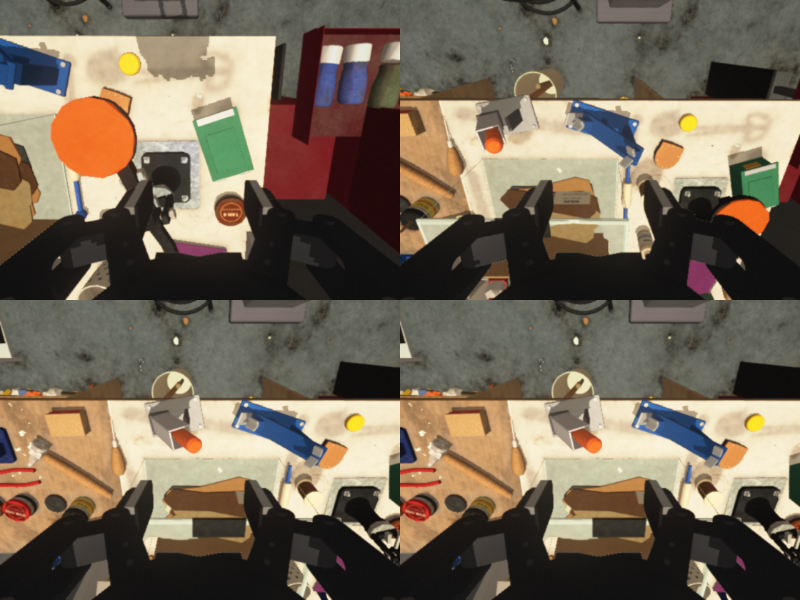

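The wrist views show the lid clearly (w0, about (311,202)), and the orange handle and V-block from two positions (w1, w2). I'll fit the models to these clouds.

```bash
cat > fit.py <<'E'
from h import *
from scipy.optimize import least_squares
def load(i):
    z=np.load(f"w{i}.npz"); return z["d"],z["im"],dict(mtx=z["mtx"],distortion=z["D"],extrinsics=z["E"])
def pts(i,n,er=0):
    d,im,info=load(i); m=np.load(f"mw{i}_{n}.npy")
    if er: m=cv2.erode(m.astype(np.uint8),np.ones((er,er)))>0
    return cloud("wrist",d,m,info)[0]
def rect(P): 
    return cv2.minAreaRect((P[:,:2]*1000).astype(np.float32))
# screwdriver
for i in (1,2):
    d,im,info=load(i)
    hsv=cv2.cvtColor(im,cv2.COLOR_BGR2HSV); m=np.load(f"mw{i}_screwdriver.npy")
    m=cv2.dilate(m.astype(np.uint8),np.ones((5,5)))>0
    m&=(hsv[...,0]<16)&(hsv[...,1]>150)
    P,_,_=cloud("wrist",d,m,info); P=P[(P[:,2]>.12)&(P[:,2]<.23)]
    def res(x,t=np.radians(25)):
        u=np.array([np.sin(t)*np.cos(x[2]),np.sin(t)*np.sin(x[2]),np.cos(t)]); e=np.array([x[0],x[1],x[3]])
        w=P-e; a=w@u; rad=np.linalg.norm(w-np.outer(a,u),axis=1)
        side=rad-.0135; cap=a   # capped cylinder signed dist
        return np.where((side>0)&(cap>0),np.hypot(side,cap),np.maximum(side,cap))
    f=least_squares(res,[.42,-.335,1.5,.2],loss="soft_l1",f_scale=.002)
    print("driver end x,y,yaw,z",i,len(P),np.round(f.x,4),np.median(np.abs(f.fun)))
# stand/v_block footprint
for i,n in ((1,"tube_stand"),(2,"tube_stand"),(1,"v_block")):
    P=pts(i,n,2); B=P[P[:,2]<.02]; print(n,i,len(B),"base rect",rect(B),"z",np.median(B[:,2]))
P=pts(1,"v_block",2); H=P[P[:,2]>.025]
print("vblock z bins")
for a in np.arange(.02,.18,.02):
    s=P[(P[:,2]>a)&(P[:,2]<a+.02)]
    if len(s): print(round(a,2),len(s),np.round(s.mean(0),3),np.round(s.min(0),3),np.round(s.max(0),3))
P=pts(0,"lid",2); L=P[(P[:,2]>.05)]; print("lid",len(L),rect(L),np.median(L[:,2]))
E
python3 fit.py
python3 - <<'E'
import cv2,numpy as np
a=cv2.imread("pics/w1.png")[100:280,60:400]
b=cv2.imread("pics/w0.png")[100:280,240:400]
cv2.imwrite("pics/crop1.png",np.vstack([cv2.resize(a,(680,360),interpolation=cv2.INTER_CUBIC)]))
E
```

```text
driver end x,y,yaw,z 1 711 [ 0.4192 -0.3334  1.729   0.2035] 0.0004230577462234573
driver end x,y,yaw,z 2 821 [ 0.4191 -0.3331  1.7198  0.2034] 0.00035283022812104305
tube_stand 1 2263 base rect ((431.2635803222656, -382.8048400878906), (90.3058090209961, 127.49609375), 9.960556030273438) z 0.008306099228649683
tube_stand 2 1978 base rect ((450.7522277832031, -380.2411804199219), (129.3364715576172, 127.71190643310547), 10.299803733825684) z 0.008224963733747363
v_block 1 1654 base rect ((457.9857482910156, -145.25189208984375), (209.67311096191406, 109.43962860107422), 56.99090576171875) z 0.008223640943931885
vblock z bins
0.02 326 [ 0.427 -0.186  0.031] [ 0.408 -0.233  0.02 ] [ 0.465 -0.095  0.04 ]
0.04 764 [ 0.432 -0.192  0.051] [ 0.406 -0.245  0.04 ] [ 0.459 -0.094  0.06 ]
0.06 612 [ 0.44  -0.17   0.068] [ 0.416 -0.223  0.06 ] [ 0.466 -0.094  0.08 ]
0.08 465 [ 0.451 -0.138  0.09 ] [ 0.432 -0.157  0.08 ] [ 0.474 -0.094  0.1  ]
0.1 462 [ 0.457 -0.121  0.11 ] [ 0.437 -0.138  0.1  ] [ 0.481 -0.095  0.12 ]
0.12 219 [ 0.458 -0.099  0.131] [ 0.444 -0.12   0.12 ] [ 0.487 -0.084  0.14 ]
0.14 456 [ 0.463 -0.109  0.151] [ 0.439 -0.129  0.14 ] [ 0.486 -0.087  0.16 ]
0.16 38 [ 0.462 -0.115  0.161] [ 0.443 -0.124  0.16 ] [ 0.48  -0.106  0.164]
lid 5556 ((595.035400390625, 230.00924682617188), (129.51022338867188, 85.77507019042969), 18.504783630371094) 0.06079374326368607
```

View pics/crop1.png

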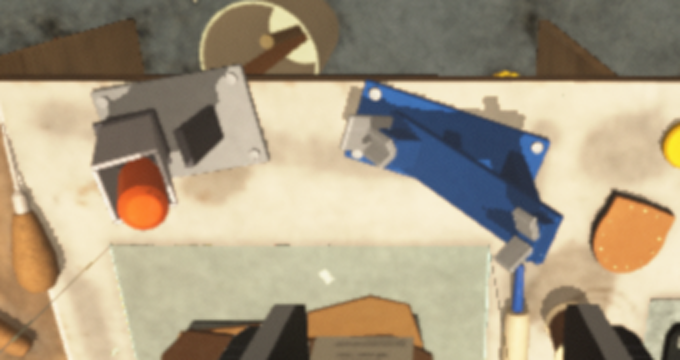

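The crop shows the driver's handle end at about (142,207) and the V-block at (345–560, 85–260), with steel rests near (370,140) and (520,235). The driver fit agrees between the two views. The groove needs one closer look, and I'll also check which way the box faces and where the jack pad is.

```bash
python3 - <<'E'
from h import *
r.move_pose([0.47,-0.17,0.315],quat([0,0,-1],[0,1,0])); r.sleep(0.15)
info=r.camera_info("wrist"); im,d=r.read_camera("wrist"); cv2.imwrite("pics/w3.png",im); np.savez("w3.npz",d=d,im=im,E=info["extrinsics"],mtx=info["mtx"],D=info["distortion"])
z=np.load("w0.npz"); i0=dict(mtx=z["mtx"],distortion=z["D"],extrinsics=z["E"]); hsv=cv2.cvtColor(z["im"],cv2.COLOR_BGR2HSV)
P,_,_=cloud("wrist",z["d"],(hsv[...,0]<16)&(hsv[...,1]>180)&(hsv[...,2]>120),i0)
P=P[(P[:,2]>.1)]; print("pad",len(P),np.percentile(P,1,0).round(3),np.percentile(P,99,0).round(3))
Q,_,_=cloud("wrist",z["d"],None,i0); Q=Q[(Q[:,2]>.1)&(Q[:,1]>0.0)&(Q[:,1]<.35)&(Q[:,0]>.4)&(Q[:,0]<.8)]; print("jack all",np.percentile(Q,1,0).round(3),np.percentile(Q,99,0).round(3))
a=cv2.resize(im[60:320,120:440],(480,390),interpolation=cv2.INTER_CUBIC); b=cv2.resize(z["im"][120:276,240:368],(320,390),interpolation=cv2.INTER_CUBIC)
cv2.imwrite("pics/crop2.png",np.hstack([a,b])); print(r.read_state()["t"])
# steel points on V-block
hs=cv2.cvtColor(im,cv2.COLOR_BGR2HSV)
for name,m in (("blue",(hs[...,0]>95)&(hs[...,0]<125)&(hs[...,1]>120)),("grey",(hs[...,1]<70))):
    P,u,v=cloud("wrist",d,m,info); k=(P[:,0]>.38)&(P[:,0]<.5)&(P[:,1]>-.26)&(P[:,1]<-.07)&(P[:,2]>.004)&(P[:,2]<.18); P=P[k]
    np.save(f"vb_{name}.npy",P)
    for a in np.arange(.0,.18,.02):
        s=P[(P[:,2]>a)&(P[:,2]<a+.02)]
        if len(s)>10: print(name,round(a,2),len(s),np.round(np.median(s,0),3),np.round(np.percentile(s,2,0),3),np.round(np.percentile(s,98,0),3))
E
```

```text
pad 10126 [0.497 0.023 0.237] [0.581 0.108 0.241]
jack all [0.502 0.03  0.135] [0.702 0.242 0.44 ]
7.4
blue 0.0 1852 [ 0.43  -0.167  0.008] [ 0.397 -0.232  0.006] [ 0.474 -0.081  0.01 ]
blue 0.02 159 [ 0.42  -0.196  0.031] [ 0.414 -0.211  0.021] [ 0.454 -0.179  0.039]
blue 0.04 738 [ 0.438 -0.182  0.052] [ 0.421 -0.198  0.041] [ 0.458 -0.167  0.06 ]
blue 0.06 725 [ 0.443 -0.162  0.069] [ 0.424 -0.203  0.06 ] [ 0.465 -0.148  0.08 ]
blue 0.08 747 [ 0.451 -0.142  0.09 ] [ 0.434 -0.154  0.08 ] [ 0.47  -0.128  0.1  ]
blue 0.1 639 [ 0.457 -0.123  0.109] [ 0.44  -0.136  0.101] [ 0.475 -0.114  0.119]
blue 0.12 147 [ 0.463 -0.093  0.138] [ 0.449 -0.113  0.121] [ 0.486 -0.086  0.14 ]
blue 0.14 309 [ 0.465 -0.099  0.146] [ 0.452 -0.112  0.14 ] [ 0.481 -0.089  0.151]
grey 0.0 336 [ 0.443 -0.208  0.009] [ 0.393 -0.245  0.005] [ 0.486 -0.077  0.015]
grey 0.02 146 [ 0.419 -0.224  0.036] [ 0.41  -0.233  0.022] [ 0.437 -0.208  0.04 ]
grey 0.04 431 [ 0.422 -0.232  0.048] [ 0.407 -0.243  0.04 ] [ 0.436 -0.212  0.06 ]
grey 0.06 266 [ 0.432 -0.209  0.066] [ 0.417 -0.22   0.06 ] [ 0.44  -0.201  0.071]
grey 0.1 27 [ 0.475 -0.123  0.115] [ 0.443 -0.136  0.103] [ 0.479 -0.108  0.118]
grey 0.12 96 [ 0.461 -0.094  0.135] [ 0.445 -0.112  0.12 ] [ 0.488 -0.083  0.139]
grey 0.14 690 [ 0.466 -0.114  0.154] [ 0.441 -0.129  0.144] [ 0.479 -0.103  0.16 ]
grey 0.16 90 [ 0.462 -0.115  0.161] [ 0.443 -0.123  0.16 ] [ 0.481 -0.107  0.163]
```

View pics/crop2.png

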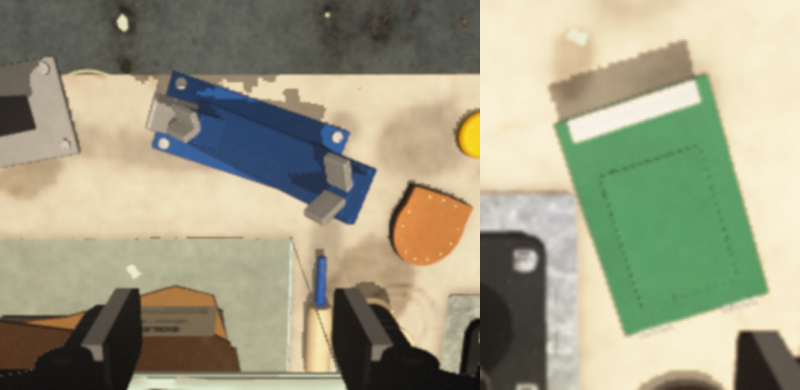

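```bash
python3 - <<'E'
from h import *
B=np.load("vb_blue.npy"); G=np.load("vb_grey.npy")
base=B[B[:,2]<.012]; print("base",cv2.minAreaRect((base[:,:2]*1000).astype(np.float32)))
P=B[(B[:,2]>.045)&(B[:,2]<.115)]
for _ in range(4):
    c=np.median(P,0); w,v=np.linalg.eigh((P-P.mean(0)).T@(P-P.mean(0))); n=v[:,0]*np.sign(v[2,0]); e=(P-P.mean(0))@n; P=P[np.abs(e)<max(.0015,2*e.std())]
print("plane",len(P),n.round(3),"slope",np.degrees(np.arccos(n[2])),"yaw h deg from +y (cw)",np.degrees(np.arctan2(-n[0],-n[1])),e.std(),P.mean(0))
for yaw in (17.0,18.0,19.0):
    h=np.array([np.sin(np.radians(yaw)),np.cos(np.radians(yaw)),0]); l=np.array([h[1],-h[0],0])
    def lat(s): a=s@l; return np.round([np.percentile(a,2),np.percentile(a,98),(np.percentile(a,2)+np.percentile(a,98))/2],4)
    print(yaw,"floor",lat(P[P[:,2]<.07]),lat(P[P[:,2]>.09]),"hrest",lat(G[G[:,2]>.145]),"srest",lat(G[(G[:,2]>.045)&(G[:,2]<.08)]),"base",lat(base))
yaw=18.; h=np.array([np.sin(np.radians(yaw)),np.cos(np.radians(yaw)),0]); g=(h+[0,0,1])/2**.5; nn=(-h+[0,0,1])/2**.5
H=G[G[:,2]>.125];S=G[(G[:,2]>.03)&(G[:,2]<.08)]
for nme,s in(("H",H),("S",S),("floor",P)): 
    print(nme,"along g",np.percentile(s@g,[1,5,25,50,75,95,99]).round(4),"n",np.percentile(s@nn,[1,5,25,50,75,95,99]).round(4))
# foot from: base rect etc
E
```

```text
base ((445.94140625, -159.84046936035156), (161.403076171875, 67.06462860107422), 71.63833618164062)
plane 2312 [-0.228 -0.668  0.708] slope 44.890640574856846 yaw h deg from +y (cw) 18.833794401484095 0.0006053452719528654 [ 0.44923765 -0.14953601  0.08185577]
17.0 floor [0.4546 0.4921 0.4734] [0.4557 0.4918 0.4738] hrest [0.4549 0.4948 0.4748] srest [0.4588 0.4843 0.4716] base [0.4396 0.5053 0.4724]
18.0 floor [0.455  0.4926 0.4738] [0.4554 0.4917 0.4735] hrest [0.4544 0.4942 0.4743] srest [0.4605 0.486  0.4733] base [0.4406 0.5061 0.4733]
19.0 floor [0.4554 0.4931 0.4743] [0.4551 0.4912 0.4731] hrest [0.4538 0.4936 0.4737] srest [0.4621 0.4876 0.4748] base [0.4411 0.5067 0.4739]
H along g [0.1232 0.1244 0.1287 0.1337 0.1382 0.1393 0.1397] n [0.0525 0.057  0.0797 0.0847 0.0894 0.0917 0.0925]
S along g [-0.0369 -0.0348 -0.0332 -0.0319 -0.0042  0.0041  0.0047] n [0.0782 0.0841 0.0904 0.0946 0.0976 0.104  0.1048]
floor along g [0.0045 0.0094 0.0318 0.0571 0.0797 0.0976 0.101 ] n [0.0589 0.0593 0.0599 0.0603 0.0607 0.0612 0.0615]
```

```bash
cat >> h.py <<'E'
END=np.array([.4191,-.3333,.2035]); _t=np.radians(25); YU=1.725
U=np.array([np.sin(_t)*np.cos(YU),np.sin(_t)*np.sin(YU),np.cos(_t)])
_a=np.radians(18.3); H=np.array([np.sin(_a),np.cos(_a),0]); L=np.array([H[1],-H[0],0]); Z=np.array([0,0,1.])
FOOT=L*.4738-H*.0884+Z*.044; G=(H+Z)/2**.5; N=(Z-H)/2**.5; TOP=FOOT+.2*G
LIDC=np.array([.595,.230]); _b=np.radians(18.5); BX=np.array([np.cos(_b),np.sin(_b),0]); BY=np.array([-BX[1],BX[0],0])
LIP=np.array([*LIDC,.056])-.065*BX; HINGE=LIP+.130*BX
def lever(th,rho,delta,grip,lat=.02,clear=0.0,yaw=0.):
    """TCP pose: driver tip at distance rho from hinge on the lid's underside at angle th, axis pitched down by delta (rad)"""
    c=HINGE+lat*BY-rho*np.cos(th)*BX+rho*np.sin(th)*Z
    c=c+clear*(-np.sin(th)*BX-np.cos(th)*Z)
    f=np.cos(yaw)*BX+np.sin(yaw)*BY
    t=np.cos(delta)*f-np.sin(delta)*Z; tz=-np.sin(delta)*f-np.cos(delta)*Z
    return c-grip*t, t, tz
E
python3 - <<'E'
from h import *
for s in (1,-1):
    def ik(n,p,q):
        a=r.inverse_kinematics(p,q); print(s,n,np.round(p,3),None if a is None else np.round(a,2))
    y=s*np.cross(U,[0,1,0]); q=quat(-U,s*np.array([1,-np.cos(YU)/np.sin(YU)*-1*-1,0]))
    for k in (.09,-.006,.15,.19): ik(f"tube{k}",END+k*U,q)
    q=quat(-G,s*L)
    for k in (.07,.02,-.006): ik(f"v{k}",TOP+(k)*G+.02*N,q)
    q=quat(-N,s*L)
    for k in (.1,.0): ik(f"side{k}",FOOT+.125*G+k*N,q)
    for d in (10,20,30):
        for th,cl,rho in ((0,.012,.15),(0,.012,.118),(60,0,.118),(70,0,.118)):
            p,t,tz=lever(np.radians(th),rho,np.radians(d),.125,clear=cl)
            # in the hand tip direction = -G when tool y = s*L, z=-N
            x=np.cross(s*L,-N); sg=np.sign(x@-G); yy=np.cross(tz,sg*t)
            ik(f"lever{d},{th}",p,quat(tz,yy))
E
```

```text
1 tube0.09 [ 0.413 -0.296  0.285] [-0.59  0.16  1.75 -0.39  0.96 -0.56]
1 tube-0.006 [ 0.419 -0.336  0.198] [-0.66  0.3   1.83 -0.45  0.73 -0.52]
1 tube0.15 [ 0.409 -0.271  0.339] [-0.55  0.09  1.68 -0.37  1.11 -0.58]
1 tube0.19 [ 0.407 -0.254  0.376] [-0.51  0.06  1.62 -0.36  1.21 -0.58]
1 v0.07 [ 0.478 -0.065  0.249] [ 0.1   0.49  1.55 -0.7   1.51  0.62]
1 v0.02 [ 0.466 -0.098  0.214] [ 0.04  0.5   1.65 -0.74  1.4   0.65]
1 v-0.006 [ 0.461 -0.116  0.195] [ 0.01  0.51  1.69 -0.76  1.34  0.67]
1 side0.1 [ 0.428 -0.216  0.203] [-0.99  0.53  1.63  0.59  1.54 -0.86]
1 side0.0 [ 0.45  -0.149  0.132] [-0.88  0.59  1.78  0.66  1.33 -0.92]
1 lever10,0 [0.391 0.183 0.066] [ 0.27  0.52  1.87 -0.01  0.93 -1.62]
1 lever10,0 [0.422 0.193 0.066] [ 0.27  0.56  1.78 -0.01  0.98 -1.62]
1 lever10,60 [0.478 0.212 0.18 ] [ 0.28  0.5   1.5  -0.01  1.32 -1.62]
1 lever10,70 [0.495 0.218 0.189] [ 0.28  0.52  1.43 -0.01  1.37 -1.61]
1 lever20,0 [0.397 0.185 0.087] [ 0.27  0.58  1.71 -0.02  1.21 -1.61]
1 lever20,0 [0.427 0.195 0.087] [ 0.28  0.62  1.62 -0.02  1.25 -1.61]
1 lever20,60 [0.483 0.214 0.201] [ 0.
[... 1194 characters left out ...]
0.478 0.212 0.18 ] [ 0.28  0.5   1.5  -0.01  1.32  1.53]
-1 lever10,70 [0.495 0.218 0.189] [ 0.28  0.52  1.43 -0.01  1.37  1.53]
-1 lever20,0 [0.397 0.185 0.087] [ 0.27  0.58  1.71 -0.02  1.21  1.53]
-1 lever20,0 [0.427 0.195 0.087] [ 0.28  0.62  1.62 -0.02  1.25  1.53]
-1 lever20,60 [0.483 0.214 0.201] [ 0.28  0.59  1.32 -0.01  1.59  1.53]
-1 lever20,70 [0.501 0.22  0.21 ] [ 0.28  0.61  1.24 -0.01  1.64  1.53]
-1 lever30,0 [0.405 0.188 0.106] [ 0.28  0.66  1.54 -0.02  1.46  1.53]
-1 lever30,0 [0.436 0.198 0.106] [ 0.28  0.71  1.44 -0.02  1.51  1.53]
-1 lever30,60 [0.492 0.217 0.221] [ 0.28  0.69  1.12 -0.02  1.85  1.53]
-1 lever30,70 [0.509 0.222 0.229] [ 0.28  0.72  1.04 -0.02  1.9   1.53]
```

```bash
python3 - <<'E'
from h import *
q=quat(-U,[1,-np.cos(YU)/np.sin(YU),0])
r.gripper_to(0.06)
r.move_pose(END+.09*U,q); 
print("hit",r.move_linear(END-.006*U,q,v=.12,contact_N=8))
s=r.read_state(); print(s["eef_pos"]-(END-.006*U),s["wrist_force"])
r.gripper_to(0.0); s=r.read_state(); print("grip",s["grip_width"],s["finger_force"],s["wrist_force"],s["t"])
if s["grip_width"]>.02:
    print("hit",r.move_linear(END+.06*U,q,v=.1,contact_N=25)); s=r.read_state();print(s["wrist_force"],s["grip_width"],s["t"])
    print("hit",r.move_linear(END+.165*U,q,v=.12,contact_N=25)); r.sleep(.1); s=r.read_state();print(s["wrist_force"],s["grip_width"],s["t"],s["eef_pos"]-END-.165*U)
info=r.camera_info("wrist"); im,d=r.read_camera("wrist"); cv2.imwrite("pics/w4.png",im); np.savez("w4.npz",d=d,im=im,E=info["extrinsics"],mtx=info["mtx"],D=info["distortion"])
info=r.camera_info("scene"); im2,d2=r.read_camera("scene"); np.savez("s4.npz",d=d2,im=im2)
cv2.imwrite("pics/crop4.png",np.hstack([im,cv2.resize(im2[230:350,270:340+0],(245,420),interpolation=cv2.INTER_CUBIC)][:2])[:, :800])
E
```

```text
hit False
[ 2.95122160e-04 -6.53574434e-05  6.26916549e-04] [0.13808626 0.09716085 0.25106007]
grip 0.024538415847491578 58.67453466402367 [-0.96820198  3.57589678  5.36520962] 10.325
hit False
[-0.35832621 -0.10616622 -0.45039481] 0.024492900081586305 11.1333
hit False
[-0.7992121   0.56693551 -0.89205772] 0.024405493378801244 12.2583 [-2.60611882e-04 -9.66024906e-05 -9.19709562e-04]
```

View pics/crop4.png

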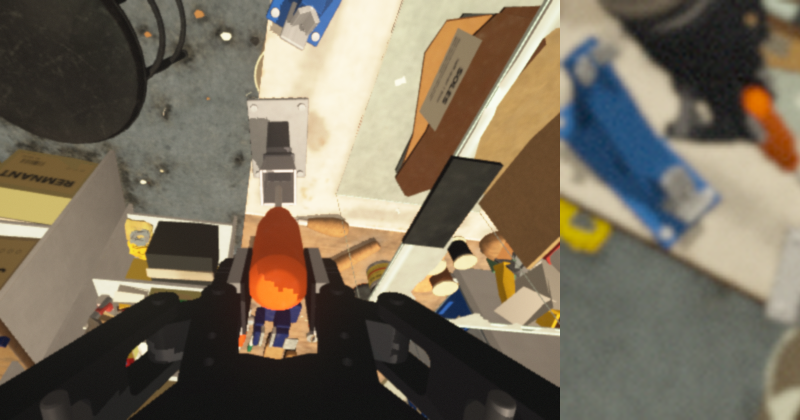

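The screwdriver is out of the tube and held by its end. In the wrist picture the handle runs from (278,300) to (278,210) and the shaft points at the tube mouth near (278,185). I'll fit its in-hand axis, then lay it in the groove.

```bash
cat > inhand.py <<'E'
from h import *
from scipy.optimize import least_squares
def tcp():
    s=r.read_state(); return np.array(s["eef_pos"]),R.from_quat(s["eef_rot"]).as_matrix()
def fit_axis(d,im,info,p,M,guess,d0,rng=.12):
    """axis of orange handle in tool frame: point+direction with direction d0 guess"""
    hsv=cv2.cvtColor(im,cv2.COLOR_BGR2HSV); m=(hsv[...,0]<18)&(hsv[...,1]>150)&(hsv[...,2]>60)
    P,_,_=cloud("wrist",d,m,info); T=(P-p)@M
    a=(T-guess)@d0; rad=np.linalg.norm(T-guess-np.outer(a,d0),axis=1); T=T[(rad<.03)&(np.abs(a)<rng)]
    B=np.linalg.svd(np.array(d0)[None])[2][1:]
    def res(x):
        c=guess+x[0]*B[0]+x[1]*B[1]; u=np.array(d0)+x[2]*B[0]+x[3]*B[1]; u/=np.linalg.norm(u); w=T-c
        return np.linalg.norm(w-np.outer(w@u,u),axis=1)-.0135
    f=least_squares(res,np.zeros(4),loss="soft_l1",f_scale=.001)
    u=np.array(d0)+f.x[2]*B[0]+f.x[3]*B[1]; u/=np.linalg.norm(u)
    ax=(T-guess)@u
    return guess+f.x[0]*B[0]+f.x[1]*B[1],u,np.median(np.abs(f.fun)),len(T),np.percentile(ax,[1,99])
E
python3 - <<'E'
from inhand import *
z=np.load("w4.npz"); p,M=tcp(); info=dict(mtx=z["mtx"],distortion=z["D"],extrinsics=z["E"])
print([np.round(v,4) for v in fit_axis(z["d"],z["im"],info,p,M,np.zeros(3),np.array([0,0,1.]))])
E
```

```text
[array([-0.0009,  0.0002,  0.    ]), array([0.035 , 0.0085, 0.9994]), np.float64(0.0012), np.int64(4815), array([-0.0064,  0.0829])]
```

```bash
cat >> inhand.py <<'E'
def pose_for(c,u,tiplen,tip,axis,y):
    """tool pose such that a driver with tool-frame axis (c,u) toward tip has its tip at `tip` and direction `axis`, tool y near y"""
    yt=np.array([0,1.,0]); A=np.stack([u,yt-u*(yt@u)],1); A[:,1]/=np.linalg.norm(A[:,1]); A=np.c_[A,np.cross(A[:,0],A[:,1])]
    axis=axis/np.linalg.norm(axis); y=y-axis*(y@axis); y/=np.linalg.norm(y); B=np.c_[axis,y,np.cross(axis,y)]
    M=B@A.T; return tip-M@(c+u*tiplen),R.from_matrix(M).as_quat()
E
python3 - <<'E'
from inhand import *
c=np.array([-.0009,.0002,0]);u=np.array([.035,.0085,.9994]);u/=np.linalg.norm(u)
f=lambda g,n: pose_for(c,u,.194,FOOT+g*G+n*N,-G,L)
p,q=f(0,0); p0=np.array(r.read_state()["eef_pos"])
r.move_pose(p0+[.0,.05,.05],q)
r.move_pose(*f(.03,.06)); r.sleep(.2)
info=r.camera_info("wrist"); im,d=r.read_camera("wrist"); cv2.imwrite("pics/w5.png",im)
tp,M=tcp(); print([np.round(v,4) for v in fit_axis(d,im,info,tp,M,np.zeros(3),np.array([0,0,1.]))])
cv2.imwrite("pics/crop5.png",cv2.resize(im[60:330,130:430],(600,540)))
print(project("wrist",np.array([FOOT+.03*G+.06*N,FOOT,TOP]),info),r.read_state()["t"],r.read_state()["wrist_force"])
E
```

```text
[array([-0.0011,  0.0007,  0.    ]), array([ 0.0335, -0.0015,  0.9994]), np.float64(0.0012), np.int64(4806), array([-0.0068,  0.0835])]
[[278.25948193 181.46756204]
 [278.27620423 118.68732394]
 [275.93389273 135.30035103]] 14.1833 [-0.15104498  0.54292317 -0.90625648]
```

View pics/crop5.png

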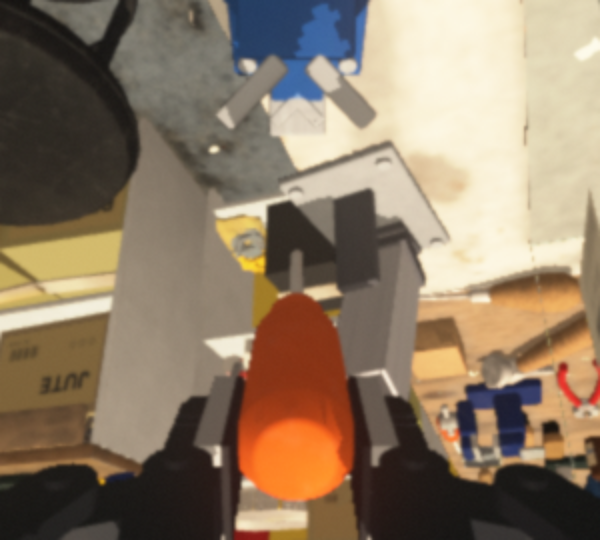

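The tip shows at (296,250) in the crop, about where I predicted (296,242). It is centred between the rest arms at (250,90) and (340,90). Lowering it now.

```bash
python3 - <<'E'
from inhand import *
c=np.array([-.001,.0005,0]);u=np.array([.034,.003,.9994]);u/=np.linalg.norm(u)
f=lambda g,n: pose_for(c,u,.194,FOOT+g*G+n*N,-G,L)
def rep(n,hit):
    s=r.read_state(); p,q=f(0,0); d=np.array(s["eef_pos"])-p; print(n,hit,"g,n,l",np.round([d@G,d@N,d@L],4),np.round(s["wrist_force"],1),s["t"])
rep("down1",r.move_linear(*f(.012,.015),v=.12,contact_N=10))
rep("down2",r.move_linear(*f(.012,-.006),v=.04,contact_N=4))
s=r.read_state(); p,q=f(0,0); n=(np.array(s["eef_pos"])-p)@N
rep("slide",r.move_linear(*f(-.012,n),v=.04,contact_N=6))
E
```

```text
down1 False g,n,l [0.0121 0.0152 0.0002] [-0.1 -0.4 -1.1] 14.7417
down2 True g,n,l [ 0.0121 -0.0019  0.0006] [ 1.9 -2.5  2.7] 15.2
slide True g,n,l [ 0.0004 -0.0011  0.0007] [1.3 3.4 4.5] 15.6
```

```bash
python3 - <<'E'
from inhand import *
r.gripper_to(0.06); s=r.read_state(); print("rel",s["grip_width"],np.round(s["wrist_force"],1),s["t"])
p=np.array(s["eef_pos"]); r.move_linear(p+.09*G,None,v=.15)
r.move_pose([.41,-.15,.40],quat([0,0,-1],L)); r.sleep(.1)
info=r.camera_info("wrist"); im,d=r.read_camera("wrist"); cv2.imwrite("pics/w6.png",im); np.savez("w6.npz",d=d,im=im,E=info["extrinsics"],mtx=info["mtx"],D=info["distortion"])
pp=project("wrist",np.array([FOOT,TOP]),info); print(pp)
# handle axis check in world
from inhand import fit_axis
tp,M=tcp(); mid=(FOOT+.15*G-tp)@M
c,u,res,n,rg=fit_axis(d,im,info,tp,M,mid,M.T@G,.08); cw=M@c+tp-FOOT;uw=M@u
print("axis err deg",np.degrees(np.arccos(uw@G)),"off n,l",(cw@N).round(4),(cw@L).round(4),"along",cw@G+rg,res,n,r.read_state()["t"])
for a in pp: cv2.circle(im,tuple(int(v) for v in a),3,(0,255,0),1)
cv2.imwrite("pics/crop6.png",cv2.resize(im[60:320,140:420],(560,520)))
E
```

```text
rel 0.05998139732903858 [ 0.5  0.4 -0. ] 16.0333
[[302.51590801 214.5921215 ]
 [315.37901962 121.4883852 ]]
axis err deg 1.9125583053723583 off n,l -0.0013 0.0007 along [0.10923231 0.20101831] 0.0006083184228374491 1419 17.775
```

View pics/crop6.png

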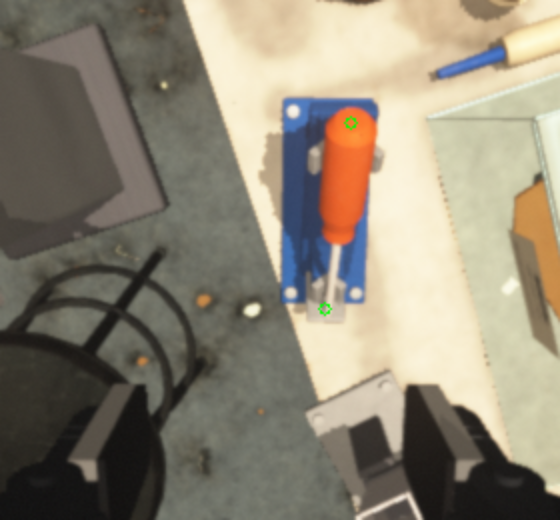

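The screwdriver lies in the groove, tip at (324,309) and end at (350,122), both on the predicted marks. Now I'll grip it from the side.

```bash
python3 - <<'E'
from inhand import *
q=quat(-N,L); p=FOOT+.128*G
r.move_pose(p+.11*N,q)
print("hit",r.move_linear(p-.001*N,q,v=.12,contact_N=8)); s=r.read_state(); d=np.array(s["eef_pos"])-p; print(np.round([d@G,d@N,d@L],4),np.round(s["wrist_force"],1))
r.gripper_to(0.0); s=r.read_state(); print("grip",s["grip_width"],s["finger_force"],np.round(s["wrist_force"],1),s["t"])
if s["grip_width"]>.018:
    r.move_linear(p+.10*N,q,v=.12); r.sleep(.15); s=r.read_state(); print(s["grip_width"],np.round(s["wrist_force"],1),s["t"])
    info=r.camera_info("wrist"); im,d=r.read_camera("wrist"); cv2.imwrite("pics/w7.png",im); np.savez("w7.npz",d=d,im=im,E=info["extrinsics"],mtx=info["mtx"],D=info["distortion"])
    tp,M=tcp(); t0=-M.T@G; print("tip dir tool",t0.round(3))
    c,u,res,n,rg=fit_axis(d,im,info,tp,M,np.zeros(3),t0,.1); print(c.round(4),u.round(4),res,n,rg)
    print(project("wrist",np.array([tp+M@(c+u*.128),tp+M@(t0*.128),tp-M@(t0*.072)]),info))
E
```

```text
hit False
[ 0.0001 -0.0004  0.0004] [-0.1  0.5  0.8]
grip 0.02390100253169704 58.625919674523175 [-1.3 -1.9  1.6] 20.0917
0.024289597291486612 [ 0.2 -0.2 -1. ] 21.2333
tip dir tool [-1.     0.    -0.001]
[-0.      0.0005  0.001 ] [-9.998e-01  8.000e-04 -2.100e-02] 0.0005183072271776681 14099 [-0.0712387   0.01967032]
[[277.82921991 501.54249222]
 [276.78483072 498.08104267]
 [276.30344012 109.67025304]]
```

View pics/w7.png

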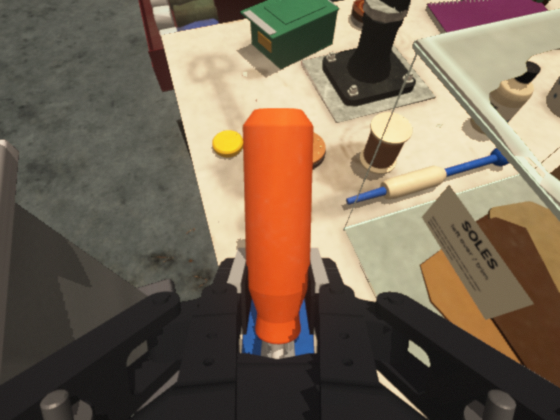

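The driver is held firmly across the handle, whose end shows at (277,110). Now I'll carry it to the box, slide the blade under the lip, and sweep the lid open.

```bash
cat >> inhand.py <<'E'
CI=np.array([0,.0005,0.0005]); UI=np.array([-1,0,-.01]); UI/=np.linalg.norm(UI)
def drv(tip,f,delta):
    f=f/np.linalg.norm(f); t=np.cos(delta)*f-np.sin(delta)*Z; tz=-np.sin(delta)*f-np.cos(delta)*Z
    return pose_for(CI,UI,.128,np.array(tip),t,np.cross(tz,-t))
LAT=.025
def ltip(rho,z): return HINGE+LAT*BY-rho*BX+(z-.056)*Z
def where():
    s=r.read_state(); M=R.from_quat(s["eef_rot"]).as_matrix(); tip=np.array(s["eef_pos"])+M@(CI+UI*.128); d=tip-HINGE-LAT*BY
    return "rho %.4f z %.4f lat %.4f"%(-d@BX,tip[2],d@BY),np.round(s["wrist_force"],1),round(s["t"],2),round(s["grip_width"],4)
E
python3 - <<'E'
from inhand import *
D=np.radians(15)
r.move_pose(*drv([.43,-.06,.33],np.array([.87,-.5,0]),np.radians(25)))
r.move_pose(*drv(ltip(.21,.20),BX,D)); print(where())
r.move_linear(*drv(ltip(.165,.045),BX,D),v=.15); r.sleep(.1); print(where())
im,d=r.read_camera("scene"); cv2.imwrite("pics/s8.png",im); info=r.camera_info("scene")
pr=project("scene",np.array([ltip(.165,.045),ltip(.130,.056)]),info); print(pr)
c=cv2.resize(im[140:240,150:290],(784,560),interpolation=cv2.INTER_CUBIC)
cv2.imwrite("pics/crop8.png",c)
E
```

```text
('rho 0.2095 z 0.2000 lat -0.0014', array([ 1. , -0.3,  0.4]), 23.32, 0.0243)
('rho 0.1647 z 0.0459 lat -0.0000', array([ 0.4, -0.4, -1.1]), 24.65, 0.0242)
[[197.65072856 208.61675437]
 [199.78541557 198.18572311]]
```

View pics/crop8.png

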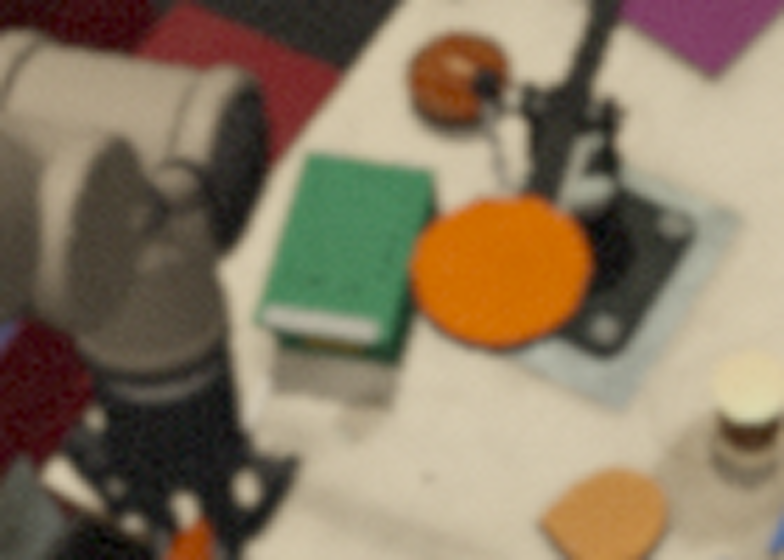

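The box front is at (320,320) in the crop. The shaft shows pale at about (258,395), near the predicted tip (267,384), and the arm is well clear of the orange pad. Inserting and lifting.

```bash
python3 - <<'E'
from inhand import *
D=np.radians(15)
hit=r.move_linear(*drv(ltip(.119,.045),BX,D),v=.06,contact_N=5); print("in",hit,where())
if not hit:
    for th in np.radians([0,4,10,18,26,34]):
        p=HINGE+LAT*BY-.119*np.cos(th)*BX+.119*np.sin(th)*Z-.002*Z
        r.move_linear(*drv(p,BX,D),v=.08); print(round(np.degrees(th)),where())
    im,d=r.read_camera("top"); np.save("t9.npy",d); cv2.imwrite("pics/t9.png",im)
    for k in r.masks_of("top","lid")[:1]:
        P,_,_=cloud("top",d,k["mask"]); a=(P-HINGE)@BX; print(k["confidence"],np.c_[a,P[:,2]][::max(1,len(a)//12)].round(3).tolist())
E
```

```text
in False ('rho 0.1194 z 0.0448 lat 0.0000', array([ 0.3, -1.4, -0.8]), 25.62, 0.0242)
0 ('rho 0.1193 z 0.0544 lat 0.0000', array([-0.6,  0.1, -3. ]), 25.88, 0.0243)
4 ('rho 0.1186 z 0.0626 lat 0.0000', array([-1. , -0.1, -1.5]), 26.12, 0.0239)
10 ('rho 0.1167 z 0.0750 lat -0.0000', array([-0.3,  1.5, -1.3]), 26.43, 0.0245)
18 ('rho 0.1129 z 0.0908 lat -0.0000', array([ 0.3,  1. , -2.7]), 26.79, 0.024)
26 ('rho 0.1068 z 0.1061 lat -0.0000', array([ 0. , -0.6, -1.4]), 27.15, 0.0245)
34 ('rho 0.0985 z 0.1205 lat -0.0000', array([ 0.5,  0.6, -2.5]), 27.51, 0.0244)
```

```bash
cat > lid.py <<'E'
from inhand import *
def lidangle(cam="top"):
    im,d=r.read_camera(cam); hs=cv2.cvtColor(im,cv2.COLOR_BGR2HSV); P,_,_=cloud(cam,d,(hs[...,0]>55)&(hs[...,0]<95)&(hs[...,1]>80))
    w=P-HINGE; x=-w@BX; y=w@BY; k=(np.abs(y)<.05)&(x>-.03)&(x<.15)&(P[:,2]>.03)&(P[:,2]<.22); x=x[k]; z=w[k,2]
    if len(x)<20: return cam,len(x)
    f=np.polyfit(x,z,1); k=np.abs(np.polyval(f,x)-z)<.006; f=np.polyfit(x[k],z[k],1) if k.sum()>20 else f
    return cam,len(x),"deg",np.degrees(np.arctan(f[0])).round(1),"top z",np.percentile(z,99)+.056,"x range",np.percentile(x,[1,99]).round(3)
E
python3 -c "
from lid import *
print(lidangle('top'));print(lidangle('scene'))"
```

```text
('top', 488, 'deg', np.float64(26.8), 'top z', np.float64(0.127317486013115), 'x range', array([0.002, 0.114]))
('scene', 299, 'deg', np.float64(29.0), 'top z', np.float64(0.1201579773236949), 'x range', array([0.015, 0.118]))
```

The lid is following, at about 30–34°. Continuing to about 65°, then backing off and checking.

```bash
python3 - <<'E'
from lid import *
D=np.radians(15)
for th in np.radians([42,50,58,65,69]):
    p=HINGE+LAT*BY-.119*np.cos(th)*BX+.119*np.sin(th)*Z-.002*Z
    r.move_linear(*drv(p,BX,D),v=.08); print(round(np.degrees(th)),where())
n=-np.sin(th)*BX-np.cos(th)*Z
r.move_linear(*drv(p+.02*n,BX,D),v=.1)
r.move_linear(*drv(p+.02*n-.09*BX+.02*Z,BX,D),v=.18); print(where())
print(lidangle('top'));print(lidangle('scene'))
im,d=r.read_camera("scene"); cv2.imwrite("pics/crop10.png",cv2.resize(im[120:240,140:300],(800,600),interpolation=cv2.INTER_CUBIC))
E
```

```text
42 ('rho 0.0882 z 0.1337 lat -0.0000', array([-1.2,  0.5, -1.6]), 28.07, 0.0239)
50 ('rho 0.0766 z 0.1449 lat -0.0000', array([-0. ,  0. , -2.1]), 28.43, 0.0239)
58 ('rho 0.0632 z 0.1546 lat -0.0000', array([ 0.4, -0.4, -1.2]), 28.78, 0.024)
65 ('rho 0.0504 z 0.1616 lat 0.0000', array([-0.3, -0.9, -0.3]), 29.12, 0.0243)
69 ('rho 0.0427 z 0.1649 lat -0.0000', array([ 0.5, -0.1, -1.9]), 29.37, 0.0241)
('rho 0.1500 z 0.1785 lat -0.0001', array([ 0.1,  0.3, -1.4]), 30.38, 0.0242)
('top', 229, 'deg', np.float64(-35.8), 'top z', np.float64(0.1816705832324067), 'x range', array([0.006, 0.114]))
('scene', 258, 'deg', np.float64(-20.5), 'top z', np.float64(0.16854860083966314), 'x range', array([0.005, 0.118]))
```

View pics/crop10.png

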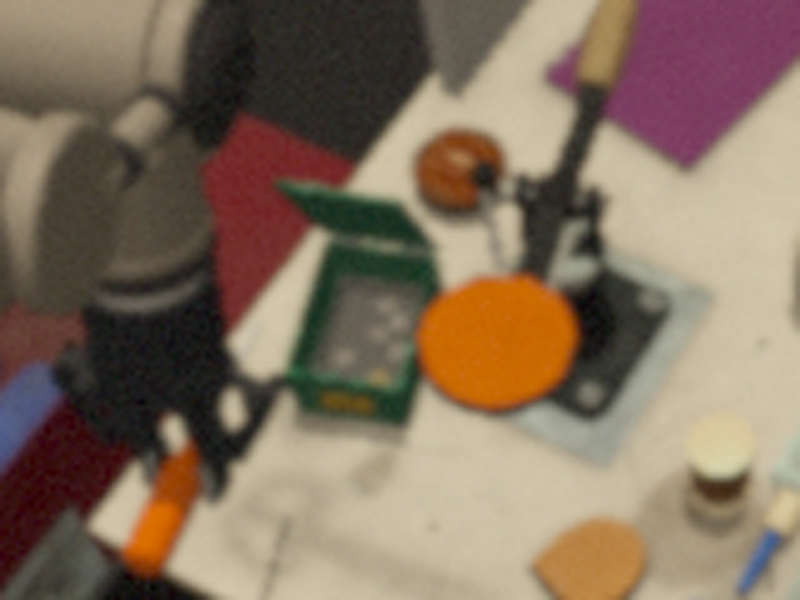

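The lid stands open at (350,215) in the crop, with its top edge at z ≈ 0.18 (about 68–70°), and the pad is untouched. Returning the driver to the V-block.

```bash
python3 - <<'E'
from inhand import *
q=quat(-N,L); B=FOOT+.128*G
def rep(n,hit):
    s=r.read_state(); d=np.array(s["eef_pos"])-B; print(n,hit,"g,n,l",np.round([d@G,d@N,d@L],4),np.round(s["wrist_force"],1),s["t"],s["grip_width"])
r.move_linear(*drv(ltip(.21,.23),BX,np.radians(15)),v=.2)
r.move_pose(*drv([.43,-.06,.33],np.array([.87,-.5,0]),np.radians(25)))
r.move_pose(B+.012*G+.10*N,q); r.sleep(.1); rep("pre",0)
im,d=r.read_camera("wrist"); info=r.camera_info("wrist"); tp,M=tcp()
c,u,res,n,rg=fit_axis(d,im,info,tp,M,np.zeros(3),np.array([-1.,0,0]),.1); print(c.round(4),u.round(4),res,n,rg)
E
```

```text
pre 0 g,n,l [0.0138 0.0996 0.0002] [-0.1 -0.2 -0.1] 33.1167 0.024390300624125158
[0.     0.0005 0.001 ] [-1.0e+00  1.0e-04  2.8e-03] 0.0005034107799913486 14087 [-0.07135971  0.01962094]
```

```bash
python3 - <<'E'
from inhand import *
B=FOOT+.128*G; u=np.array([-1,0,.0228]);u/=np.linalg.norm(u); c=np.array([0,.0003,0])
f=lambda g,n: pose_for(c,u,.128,FOOT+g*G+n*N,-G,L)
def rep(n,hit):
    s=r.read_state(); d=np.array(s["eef_pos"])-f(0,0)[0]; print(n,hit,"g,n,l",np.round([d@G,d@N,d@L],4),np.round(s["wrist_force"],1),s["t"],s["grip_width"]); return d@N
rep("a",r.move_linear(*f(.010,.02),v=.12,contact_N=8))
n=rep("b",r.move_linear(*f(.010,-.005),v=.03,contact_N=4))
rep("c",r.move_linear(*f(-.010,n),v=.03,contact_N=5))
r.gripper_to(.06); rep("open",0); r.sleep(.3)
p=np.array(r.read_state()["eef_pos"]); r.move_linear(p+.12*N,None,v=.15)
r.move_pose([.41,-.15,.40],quat([0,0,-1],L)); r.sleep(.2)
info=r.camera_info("wrist"); im,d=r.read_camera("wrist"); tp,M=tcp()
c,u,res,n,rg=fit_axis(d,im,info,tp,M,(FOOT+.15*G-tp)@M,M.T@G,.08); cw=M@c+tp-FOOT;uw=M@u
print("axis err deg",np.degrees(np.arccos(uw@G)),"off n,l",(cw@N).round(4),(cw@L).round(4),"along",cw@G+rg,res,n,r.read_state()["t"])
for a in project("wrist",np.array([FOOT,TOP]),info): cv2.circle(im,tuple(int(v) for v in a),3,(0,255,0),1)
t,_=r.read_camera("top")
cv2.imwrite("pics/crop11.png",np.hstack([cv2.resize(im[60:320,140:420],(400,371)),cv2.resize(t[120:290,150:330],(393,371))]))
E
```

```text
a False g,n,l [0.0101 0.0205 0.0004] [ 0.3 -0.5 -1.4] 33.9833 0.024309709005326995
b True g,n,l [ 0.0099 -0.0014  0.0004] [ 0.3 -1.4  3.6] 34.6667 0.023760423573267377
c True g,n,l [-0.0003 -0.0014  0.0003] [ 0.4 -0.9  4.9] 35.1 0.02441082390170442
open 0 g,n,l [-0.0002 -0.0013  0.0005] [ 0.9  0.  -0.3] 35.5333 0.060152058258606096
axis err deg 0.33335430275871597 off n,l -0.0019 0.0006 along [0.10980599 0.20095716] 0.0005821554045266786 1374 37.8417
```

View pics/crop11.png

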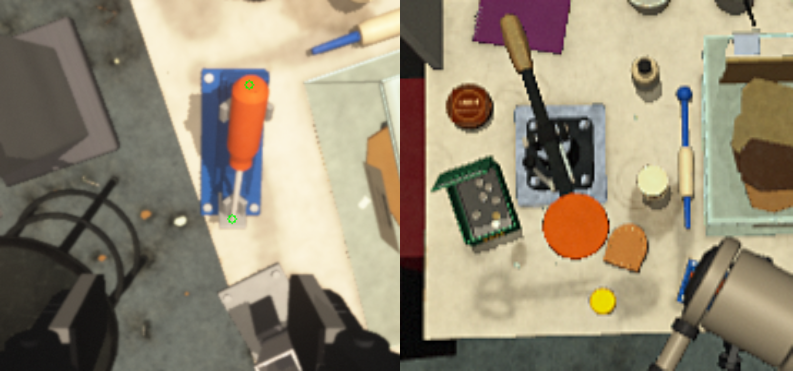

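The driver is back in the groove, tip and end on the marks, and the lid is open (box at (480,205) in the right half). One last check: the shaft height in both resting states.

```bash
python3 - <<'E'
from inhand import *
info=r.camera_info("wrist"); im,d=r.read_camera("wrist"); z=np.load("w6.npz")
for nm,d,info in (("before",z["d"],dict(mtx=z["mtx"],distortion=z["D"],extrinsics=z["E"])),("now",d,info)):
    P,_,_=cloud("wrist",d,None,info); w=P-FOOT; g=w@G;n=w@N;l=w@L
    for a,b in ((.0,.012),(.012,.036),(.04,.06),(.06,.08),(.08,.1),(.115,.13),(.13,.15),(.175,.195)):
        k=(g>a)&(g<b)&(np.abs(l)<.015)&(n>-.02)&(n<.03); 
        if k.sum(): 
            t=n[k]>np.percentile(n[k],85)-.002
            print(nm,a,k.sum(),"top n",np.percentile(n[k],90).round(4),"l of top",np.median(l[k][t]).round(4))
s=r.read_state(); print(s["t"])
E
```

```text
before 0.0 99 top n 0.0078 l of top 0.0
before 0.012 147 top n 0.0065 l of top 0.0003
before 0.04 33 top n 0.0064 l of top 0.0006
before 0.06 36 top n 0.0059 l of top 0.0007
before 0.08 34 top n 0.0047 l of top 0.0003
before 0.115 68 top n 0.0123 l of top 0.0005
before 0.13 243 top n 0.0131 l of top 0.0002
before 0.175 363 top n 0.0114 l of top 0.0005
now 0.0 115 top n 0.0076 l of top -0.0004
now 0.012 154 top n 0.0022 l of top -0.0005
now 0.04 29 top n 0.0023 l of top -0.0003
now 0.06 37 top n 0.0021 l of top -0.0
now 0.08 29 top n 0.0022 l of top -0.0003
now 0.115 63 top n 0.0108 l of top 0.0
now 0.13 228 top n 0.0121 l of top 0.0002
now 0.175 355 top n 0.0119 l of top 0.0004
37.9417
```

```bash
python3 -c "
from bench import r
print(r.sign_off())"
```

```text
the job is handed in; nothing more can be done
None
```

I handed the job in at about 38 s: the screwdriver is back seated in the V-block groove with its tip at the foot stop and the lid is open at about 70°. In the first laying its shaft sat about 4 mm high at the tip end.

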